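# Empty the white drawer bins into the bamboo insert, keeping the order

## Robot

A 6-joint arm with a two-finger parallel gripper is mounted at the origin on the work surface. World frame = base frame: x ahead of the robot, y to its left, z up, the work surface at z = 0. Lengths are in mm, angles in rad, forces in N, time in s.
With the tool pointing down it reaches from about 350 to 775 mm from the base axis. Payload 7.3 kg.
Tool frame: the origin (TCP) lies midway between the tips of the shut fingers; the grasp point (between the pads) lies 19 mm behind it (bot.hold_point_z is the distance from the TCP to the grasp point, in mm); z points along the fingers, y is the direction in which the jaws open and shut (so a half turn about z gives the same grasp; the last joint's range is limited). The gripper opens to 92 mm and grips with 3 to 60 N. Pads are 19 mm wide; open, the fingers measure 130 mm over their backs; the gripper's body (75 mm by 190 mm) begins 47 mm behind the grasp point.
Start: joints at [-1.255, 0.342, 1.524, -0, 1.275, -0.146], TCP at [233.943, -470.016, 226.741] pointing down, gripper open.
Joint ranges: [-2.53, 2.53], [-0.77, 2.02], [0.04, 2.7], [-1, 4.14], [0.28, 2.66], [-3.11, 3.11]. Speed limits (rad/s): [2.57, 2.57, 3.14, 3.14, 3.14, 3.14].

## Interface

Orientations are given as [roll, pitch, yaw] about the fixed x, y, z axes, in that order (R = Rz(yaw) Ry(pitch) Rx(roll)).
In Python, from plant import bot gives the robot as it stands.
- The arm moves only by the tool servo_tool, never from a script. Its argument "series" is a list of rows, each a list of 5 numbers: the opening, from 0 (shut) to 1 (fully open), then the shift along the tool's x, y, z each as a share of 50 mm, from -1 to 1, then the turn about the tool's z as a share of 90 degrees, from -1 to 1. In form: [[gripper, tx, ty, tz, spin], ...]. A call has 1 to 20 rows; each row shifts and turns the commanded pose from where the row before left it, along the tool's axes as they then stand; what a row does not reach is not made up. A row lasts 1/8 s, in which the tool goes at most 62.5 mm and 10.7 degrees, less where a joint would pass 70% of its speed; a pose out of reach is approached as far as the arm can. A call with a number of a shift or a turn outside -1 to 1 is refused whole. A call with a gripper value outside its range is refused whole. The fingers move at their own pace and stop on an object; the grip force is fixed at half the most. Time passes only in rows, so rows that do not move let the fingers close. It gives the time, the measured TCP pose, the force and the opening at its end, in the units of the state.
- bot.get_obs(): the state, without advancing time (a new reading comes with each control period).
- bot.capture(name): name is "scene" or "top" or "wrist"; returns the picture (384x512x3 uint8, red, green, blue); there is no depth.
- bot.camera_model(name): a dict with "mtx" (3x3 intrinsics, pixels), "distortion" ([k1, k2, p1, p2, k3] as OpenCV has them; the pictures are not rectified), "world_from_camera" (4x4, takes a point from camera to world coordinates). Camera axes: x right, y up, looking along -z (the intrinsics and any distortion apply to the point x, -y, -z); pixel columns grow to the right and rows downward; lengths in mm; the calibration is good to about 2 mm. A picture is of the moment at which its call begins: read the wrist's pose just before it. camera_model takes no time and is no camera call; for the wrist camera it gives the pose at the moment of the call.
- bot.close_job(): hands the job in, once; it reports no verdict.
Trained networks look in the newest picture that a camera, given by its name, has taken for a name from the list of things; names that differ only in an ending like _2 or _b are one class to them, and where a whole thing is asked for, a point or a joint stands for the part that bears it (a point fixed in the world has none). Each returns a list of dicts, best first, with "p" (0 to 1); they miss things now and then, are a little off and sometimes report something else, mostly with a low value. They report only what shows in the picture. A call takes as long as a camera call.
- bot.outline_of(camera, label): "mask" (384x512 bool, what is visible of it).
- bot.pinpoint(camera, label): "point" ([x, y, z] in mm, in the coordinates of the camera as it stood for that picture, good to about 4 mm: a listed point, or the origin of a listed thing).
The state is a dict: "time": time; "joint_positions": joint angles; "dq": joint speeds; "tau": joint torques, N m; "tool_pos": TCP position; "tcp_rot": TCP orientation; "contact_force": force on the tool from outside, world axes, zero at the start; "moment": the same for the moment, N m; "grip_width": finger opening in mm.
Only numpy, scipy, OpenCV 4.12 (cv2) and the standard library are available. Lean on these libraries where they do the work, as an engineer would, in place of code of your own. Each camera call takes 0.05 s, during which the arm holds its last target.

## Task

The row of white plastic bins in the drawer is to come out for washing: move the four pieces standing in it (glass jar, small bowl, grater, grey stopper) into the four pockets of the bamboo insert beside it, one to a pocket, in the same left-to-right order as they stand now. Set each one down upright on the pocket floor, do not let it drop, and leave the bamboo scoop beside the drawer where it lies.

Things in the scene. Friction and masses are not known exactly. Their poses are not given: they have to be found in the camera images.
- jar: Loose glass storage jar, round, 57 mm across and 88 mm tall, cinnamon sticks showing inside; white lid (from 62 to 80 mm up) with a steel press button 26 mm across on top. About 0.22 kg. It stands upright in one of the white bins. Origin: centre of its underside; z is its upright axis.
- bowl: Loose small terracotta-coloured ceramic pinch bowl, round, rim 60 mm across, 42 mm tall, foot 38 mm across, the upper 18 mm of its side nearly upright, wall 4 mm. About 0.11 kg. It stands upright in one of the white bins. Origin: centre of its underside; z is its upright axis.
- grater: Loose small stainless cinnamon grater: a four-sided tower, 46 mm square near the foot, tapering to 40 mm square at 62 mm up, dark rasp teeth on all four sides, a thin arched wire handle on top (in its y-z plane) up to 84 mm. About 0.10 kg. It stands upright in one of the white bins, its sides nearly square to the bin. Origin: centre of its underside; z is its upright axis. x and y are square to its sides.
- stopper: Loose grey silicone stopper: tapered ribbed plug below (32 to 37 mm across, 22 mm high), round cap above it 44 mm across with upright sides from 22 to 42 mm, slightly domed top at 49 mm. About 0.07 kg. It stands on its plug in one of the white bins. Origin: centre of its underside; z is its upright axis.
- bin_jar: White plastic bin in which the jar stands at the start. Four bins, all alike, stand in one row in the drawer in any order, 85 mm from centre to centre. Outside 138 mm (x) by 82 (y) by 31 high, walls 2.5 mm, floor 3 mm above its origin (centre of its underside); x away from the robot, y along the row to the robot's left, z up. Fixed.
- bin_bowl: White plastic bin in which the bowl stands at the start. Size, origin and axes as bin_jar. All bins stand in the open drawer, whose sides rise 60 mm above the drawer floor; a worktop 115 mm above that floor begins 235 mm beyond the drawer's middle, away from the robot.
- bin_grater: White plastic bin in which the grater stands at the start. Size, origin and axes as bin_jar.
- bin_stopper: White plastic bin in which the stopper stands at the start. Size, origin and axes as bin_jar.
- insert: Bamboo insert with four empty open pockets in a row, parallel to the bins, in front of or behind them (156 mm between centre lines), shifted up to 80 mm along. Fixed. 146 mm (x) by 348 (y) by 34 high; pockets 130 by 77 mm inside, centres at y = +127.5, +42.5, -42.5, -127.5 mm, floors 6 mm above the origin (centre of underside, on the drawer floor). y: to the robot's left; z up.
- scoop: Bystander: loose bamboo scoop, 142 mm long, 44 mm wide, 24 mm tall, lying on the surface to the robot's left of the drawer. Origin: on its underside near its middle. A pepper mill (150 mm tall) and a steel canister (110 mm) stand on the other side of the drawer, clear of the work.

How it is judged (in metres and radians):
At the end, for the whole second after the job is handed in: Each piece stands in the insert pocket with the same place in the row as the bin it came from: within 35 mm of the pocket centre along the row and 62 mm across it, underside less than 6 mm above the pocket floor, upright within 0.15 rad, at rest (under 20 mm/s) (((y of each of bin_bowl, bin_grater, bin_stopper in the frame of bin_jar below 0 m and y of jar in the frame of insert between 0.0925 and 0.1625 m) or (y of each of bin_bowl, bin_grater in the frame of bin_jar below 0 m and y of bin_stopper in the frame of bin_jar above 0 m and y of jar in the frame of insert between 0.0075 and 0.0775 m) or (y of each of bin_bowl, bin_stopper in the frame of bin_jar below 0 m and y of bin_grater in the frame of bin_jar above 0 m and y of jar in the frame of insert between 0.0075 and 0.0775 m) or (y of bin_bowl in the frame of bin_jar below 0 m and y of each of bin_grater, bin_stopper in the frame of bin_jar above 0 m and y of jar in the frame of insert between -0.0775 and -0.0075 m) or (y of bin_bowl in the frame of bin_jar above 0 m and y of each of bin_grater, bin_stopper in the frame of bin_jar below 0 m and y of jar in the frame of insert between 0.0075 and 0.0775 m) or (y of each of bin_bowl, bin_stopper in the frame of bin_jar above 0 m and y of bin_grater in the frame of bin_jar below 0 m and y of jar in the frame of insert between -0.0775 and -0.0075 m) or (y of each of bin_bowl, bin_grater in the frame of bin_jar above 0 m and y of bin_stopper in the frame of bin_jar below 0 m and y of jar in the frame of insert between -0.0775 and -0.0075 m) or (y of each of bin_bowl, bin_grater, bin_stopper in the frame of bin_jar above 0 m and y of jar in the frame of insert between -0.1625 and -0.0925 m)) and x of jar in the frame of insert between -0.062 and 0.062 m and z of jar in the frame of insert between 0 and 0.012 m and angle between each of jar, bowl, grater, stopper's own z axis and vertical below 0.15 rad and linear speed of each of jar, bowl, grater, stopper below 0.02 m/s and ((y of each of bin_jar, bin_grater, bin_stopper in the frame of bin_bowl below 0 m and y of bowl in the frame of insert between 0.0925 and 0.1625 m) or (y of each of bin_jar, bin_grater in the frame of bin_bowl below 0 m and y of bin_stopper in the frame of bin_bowl above 0 m and y of bowl in the frame of insert between 0.0075 and 0.0775 m) or (y of each of bin_jar, bin_stopper in the frame of bin_bowl below 0 m and y of bin_grater in the frame of bin_bowl above 0 m and y of bowl in the frame of insert between 0.0075 and 0.0775 m) or (y of bin_jar in the frame of bin_bowl below 0 m and y of each of bin_grater, bin_stopper in the frame of bin_bowl above 0 m and y of bowl in the frame of insert between -0.0775 and -0.0075 m) or (y of bin_jar in the frame of bin_bowl above 0 m and y of each of bin_grater, bin_stopper in the frame of bin_bowl below 0 m and y of bowl in the frame of insert between 0.0075 and 0.0775 m) or (y of each of bin_jar, bin_stopper in the frame of bin_bowl above 0 m and y of bin_grater in the frame of bin_bowl below 0 m and y of bowl in the frame of insert between -0.0775 and -0.0075 m) or (y of each of bin_jar, bin_grater in the frame of bin_bowl above 0 m and y of bin_stopper in the frame of bin_bowl below 0 m and y of bowl in the frame of insert between -0.0775 and -0.0075 m) or (y of each of bin_jar, bin_grater, bin_stopper in the frame of bin_bowl above 0 m and y of bowl in the frame of insert between -0.1625 and -0.0925 m)) and x of bowl in the frame of insert between -0.062 and 0.062 m and z of bowl in the frame of insert between 0 and 0.012 m and ((y of each of bin_jar, bin_bowl, bin_stopper in the frame of bin_grater below 0 m and y of grater in the frame of insert between 0.0925 and 0.1625 m) or (y of each of bin_jar, bin_bowl in the frame of bin_grater below 0 m and y of bin_stopper in the frame of bin_grater above 0 m and y of grater in the frame of insert between 0.0075 and 0.0775 m) or (y of each of bin_jar, bin_stopper in the frame of bin_grater below 0 m and y of bin_bowl in the frame of bin_grater above 0 m and y of grater in the frame of insert between 0.0075 and 0.0775 m) or (y of bin_jar in the frame of bin_grater below 0 m and y of each of bin_bowl, bin_stopper in the frame of bin_grater above 0 m and y of grater in the frame of insert between -0.0775 and -0.0075 m) or (y of bin_jar in the frame of bin_grater above 0 m and y of each of bin_bowl, bin_stopper in the frame of bin_grater below 0 m and y of grater in the frame of insert between 0.0075 and 0.0775 m) or (y of each of bin_jar, bin_stopper in the frame of bin_grater above 0 m and y of bin_bowl in the frame of bin_grater below 0 m and y of grater in the frame of insert between -0.0775 and -0.0075 m) or (y of each of bin_jar, bin_bowl in the frame of bin_grater above 0 m and y of bin_stopper in the frame of bin_grater below 0 m and y of grater in the frame of insert between -0.0775 and -0.0075 m) or (y of each of bin_jar, bin_bowl, bin_stopper in the frame of bin_grater above 0 m and y of grater in the frame of insert between -0.1625 and -0.0925 m)) and x of grater in the frame of insert between -0.062 and 0.062 m and z of grater in the frame of insert between 0 and 0.012 m and ((y of each of bin_jar, bin_bowl, bin_grater in the frame of bin_stopper below 0 m and y of stopper in the frame of insert between 0.0925 and 0.1625 m) or (y of each of bin_jar, bin_bowl in the frame of bin_stopper below 0 m and y of bin_grater in the frame of bin_stopper above 0 m and y of stopper in the frame of insert between 0.0075 and 0.0775 m) or (y of each of bin_jar, bin_grater in the frame of bin_stopper below 0 m and y of bin_bowl in the frame of bin_stopper above 0 m and y of stopper in the frame of insert between 0.0075 and 0.0775 m) or (y of bin_jar in the frame of bin_stopper below 0 m and y of each of bin_bowl, bin_grater in the frame of bin_stopper above 0 m and y of stopper in the frame of insert between -0.0775 and -0.0075 m) or (y of bin_jar in the frame of bin_stopper above 0 m and y of each of bin_bowl, bin_grater in the frame of bin_stopper below 0 m and y of stopper in the frame of insert between 0.0075 and 0.0775 m) or (y of each of bin_jar, bin_grater in the frame of bin_stopper above 0 m and y of bin_bowl in the frame of bin_stopper below 0 m and y of stopper in the frame of insert between -0.0775 and -0.0075 m) or (y of each of bin_jar, bin_bowl in the frame of bin_stopper above 0 m and y of bin_grater in the frame of bin_stopper below 0 m and y of stopper in the frame of insert between -0.0775 and -0.0075 m) or (y of each of bin_jar, bin_bowl, bin_grater in the frame of bin_stopper above 0 m and y of stopper in the frame of insert between -0.1625 and -0.0925 m)) and x of stopper in the frame of insert between -0.062 and 0.062 m and z of stopper in the frame of insert between 0 and 0.012 m); the robot touches nothing.
It fails at once if a piece is let fall (in free flight at more than 0.7 m/s, a drop of about 25 mm) ((contact force between jar and anything else below 0.01 N and linear speed of jar above 0.7 m/s) or (contact force between bowl and anything else below 0.01 N and linear speed of bowl above 0.7 m/s) or (contact force between grater and anything else below 0.01 N and linear speed of grater above 0.7 m/s) or (contact force between stopper and anything else below 0.01 N and linear speed of stopper above 0.7 m/s)).
It fails at once if the bamboo scoop is moved by more than 30 mm (distance of scoop from where it was at the start of the episode above 0.03 m).
It also fails if it takes over 99 s, if anything falls off the work surface, if the arm or the gripper's body presses on something with over 40 N, if the wrist force passes 120 N, or if a joint passes its speed limit or range.

## Working session

There is one attempt and no reset: what is moved stays moved. The work goes in short steps, Python scripts to look and compute and a tool call to move; the robot and the scene stay as the last step left them, time stands still between calls to the robot, and variables do not carry over. Pictures are saved under pics/ and viewed, and the job is handed in when it is done.

Besides the shell and the picture viewer there is one more tool, called after ">>>" by a JSON object that holds its "method" and its "body". servo_tool: Moves the arm, as the interface text tells. Shift numbers are shares of 50 mm and turn numbers shares of 90 degrees, none past 1 either way. Its arguments: {"type":"object","properties":{"series":{"type":"array"}},"required":["series"]}

```bash
mkdir -p pics; ls; cat > h.py <<'E'
import numpy as np, cv2
from plant import bot
def snap(n,f):
    im=bot.capture(n); cv2.imwrite('pics/'+f,im[:,:,::-1]); return im
def toworld(cam,p):
    T=np.array(bot.camera_model(cam)["world_from_camera"]); return (T@np.append(p,1))[:3]
def proj(cam,P):
    m=bot.camera_model(cam);T=np.linalg.inv(np.array(m["world_from_camera"]))
    c=(T[:3,:3]@np.atleast_2d(P).T).T+T[:3,3]; c=c*[1,-1,-1]
    return cv2.projectPoints(c.reshape(-1,1,3),np.zeros(3),np.zeros(3),np.array(m["mtx"],float),np.array(m["distortion"],float))[0][:,0]
def ray(cam,uv,z):
    m=bot.camera_model(cam);T=np.array(m["world_from_camera"])
    u=cv2.undistortPoints(np.array(uv,float).reshape(-1,1,2),np.array(m["mtx"],float),np.array(m["distortion"],float))[:,0]
    d=np.c_[u[:,0],-u[:,1],-np.ones(len(u))]@T[:3,:3].T
    return T[:3,3]+d*((z-T[2,3])/d[:,2])[:,None]
E
python3 - <<'E'
from h import *
print(bot.get_obs()); 
for n in ["scene","top"]:
    snap(n,n+"0.png")
    m=bot.camera_model(n); print(n,m)
    for l in ["jar","bowl","grater","stopper","bin_jar","bin_bowl","bin_grater","bin_stopper","insert","scoop"]:
        r=bot.pinpoint(n,l); print(l,[(np.round(toworld(n,d["point"])).tolist(),round(d["p"],2)) for d in r[:4]])
E
```

```text
pics
{'time': 0.0, 'joint_positions': array([-1.25499437e+00,  3.42745145e-01,  1.52503314e+00, -1.38607726e-05,
        1.27536629e+00, -1.45966374e-01]), 'dq': array([ 0.00146038,  0.00181052, -0.00078358, -0.00054545,  0.0002876 ,
       -0.00084062]), 'tau': array([-2.27069642e-03, -4.31250179e+01, -2.44225574e+01,  7.16648530e-02,
        5.58863988e-02, -1.41189844e-04]), 'tool_pos': array([ 233.80888905, -469.60921829,  226.02768865]), 'tcp_rot': array([-3.14005531e+00, -2.12611766e-04,  4.61772212e-01]), 'contact_force': array([-0.14292697, -0.4950711 ,  1.42909412]), 'moment': array([ 0.01918044, -0.00694009, -0.02910755]), 'grip_width': 91.70448857564404}
scene {'mtx': array([[406.34372292,   0.        , 256.58402303],
       [  0.        , 406.34372292, 194.22822927],
       [  0.        ,   0.        ,   1.        ]]), 'distortion': array([-0.11390166,  0.        ,  0.        ,  0.        ,  0.        ]), 'world_from_camera': array([[-7.11883036e-01, -4.65015122e-01,  5.26292199e-01,
         1.11991897e+03],
       [ 7.02243497e-01, -4.61985288e-01,  5.41685947e-01,
    
[... 1060 characters left out ...]
       1.22862958e+02],
       [-8.03087457e-03,  9.91302235e-02,  9.95042061e-01,
         1.25966481e+03],
       [ 0.00000000e+00,  0.00000000e+00,  0.00000000e+00,
         1.00000000e+00]])}
jar [([474.0, 56.0, 23.0], 0.7), ([449.0, 427.0, 1.0], 0.32)]
bowl [([470.0, -40.0, 28.0], 0.64), ([479.0, -122.0, 24.0], 0.59)]
grater [([481.0, -124.0, 28.0], 0.95)]
stopper [([477.0, 134.0, 25.0], 0.77)]
bin_jar [([474.0, 49.0, 21.0], 0.67)]
bin_bowl [([476.0, -32.0, 26.0], 0.81), ([475.0, -124.0, 22.0], 0.48)]
bin_grater [([472.0, -126.0, 21.0], 0.64)]
bin_stopper [([484.0, 131.0, 27.0], 0.94)]
insert [([629.0, -31.0, 21.0], 0.61), ([448.0, 427.0, 1.0], 0.5)]
scoop [([446.0, 427.0, -1.0], 0.61)]
```

View pics/scene0.png

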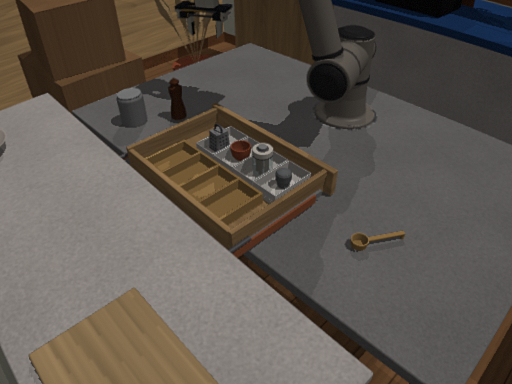

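View pics/top0.png

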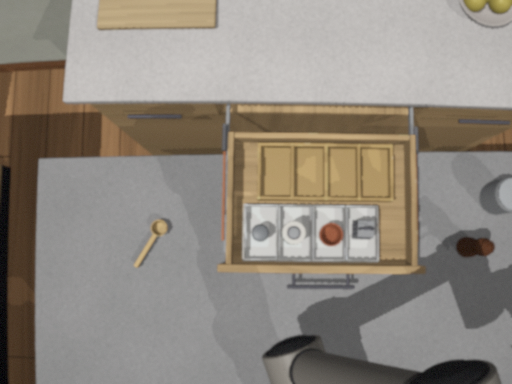

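Order from the robot's left: stopper, jar, bowl, grater. The insert is behind the bins. Now for precise positions.

```bash
python3 - <<'E'
from h import *
im=snap("top","t1.png")
c=im[120:285,215:430,::-1]; cv2.imwrite("pics/zoom.png",cv2.resize(c,None,fx=3.7,fy=3.6,interpolation=cv2.INTER_CUBIC))
for l,z in [("jar",100),("bowl",66),("grater",70),("stopper",65),("insert",56),("bin_jar",53),("bin_bowl",53),("bin_grater",53),("bin_stopper",53)]:
    r=bot.outline_of("top",l)
    for d in r[:2]:
        m=d["mask"].astype(np.uint8); cs=max(cv2.findContours(m,0,2)[0],key=cv2.contourArea)
        p=ray("top",cs.reshape(-1,2),z)[:,:2].astype(np.float32)
        b=cv2.minAreaRect(p); e=cv2.boundingRect(cs)
        print(l,round(d["p"],2),m.sum(),e,np.round(b[0]),np.round(b[1]),round(b[2],1))
E
```

```text
jar 0.6 481 (281, 220, 25, 25) [476.  55.] [58. 58.] 89.1
bowl 0.59 452 (319, 223, 24, 25) [469. -40.] [56. 58.] 43.6
grater 0.74 406 (352, 220, 22, 20) [ 480. -120.] [53. 47.] 88.4
stopper 0.7 224 (252, 224, 17, 18) [477. 134.] [40. 39.] 44.3
insert 0.73 7668 (258, 143, 135, 59) [629. -33.] [345. 149.] 88.5
bin_jar 0.57 1414 (278, 205, 35, 56) [476.  47.] [ 86. 138.] 89.1
bin_grater 0.73 402 (134, 220, 33, 47) [449. 412.] [ 38. 134.] 63.3
bin_grater 0.56 1397 (343, 206, 37, 55) [ 472. -121.] [139.  89.] 1.2
bin_stopper 0.68 1580 (244, 205, 34, 55) [478. 134.] [ 83. 136.] 89.1
```

View pics/zoom.png

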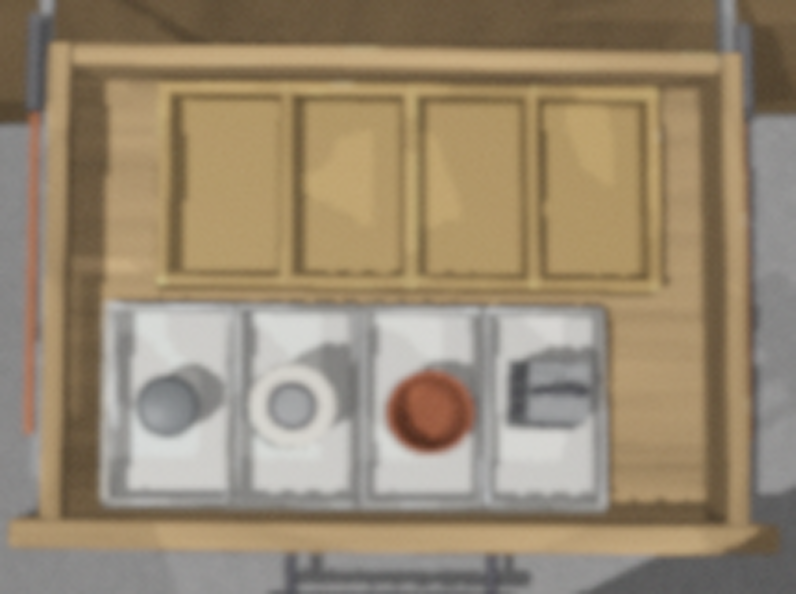

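>>> {"method": "servo_tool", "body": {"series": [[1,0,0,0,-0.115],[1,0,0,0,-0.115],[1,0,0,0,-0.115],[1,0,0,0,-0.115],[1,0,0,0,-0.115],[1,0,0,0,-0.115],[1,0.7,0.33,-0.1,0],[1,0.7,0.33,-0.1,0],[1,0.7,0.33,-0.1,0],[1,0.7,0.33,-0.1,0],[1,0.7,0.33,-0.1,0],[1,0.7,0.33,-0.1,0],[1,0.7,0.33,-0.1,0],[1,0.7,0.33,-0.1,0],[1,0.7,0.33,-0.1,0],[1,0.7,0.33,-0.1,0],[1,0.7,0.33,-0.1,0],[1,0.7,0.33,-0.1,0],[1,0.7,0.33,-0.1,0],[1,0,0,0,0]]}}

```text
time: 4.1
tool_pos: [460.5, -18.8, 291.9]
tcp_rot: [3.141, -0.0, 1.549]
contact_force: [-0.0, -1.1, -0.1]
grip_width: 91.9
```

```bash
python3 - <<'E'
from h import *
im=snap("wrist","w1.png")
for l in ["jar","bowl","grater","stopper","bin_jar","bin_bowl","bin_grater","bin_stopper","insert"]:
    r=bot.pinpoint("wrist",l); print(l,[(np.round(toworld("wrist",d["point"])).tolist(),round(d["p"],2)) for d in r[:3]])
print(bot.camera_model("wrist")["world_from_camera"][:3].round(3))
E
```

```text
jar [([472.0, 58.0, 27.0], 0.82)]
bowl [([463.0, -40.0, 23.0], 0.92)]
grater [([484.0, -125.0, 25.0], 0.96)]
stopper [([478.0, 138.0, 29.0], 0.58)]
bin_jar []
bin_bowl [([473.0, -38.0, 23.0], 0.92), ([483.0, -123.0, 24.0], 0.62)]
bin_grater [([469.0, -118.0, 26.0], 0.69)]
bin_stopper [([478.0, 136.0, 22.0], 0.75), ([463.0, -37.0, 24.0], 0.39)]
insert []
[[ 1.00000e+00  2.50000e-02  7.00000e-03  4.60883e+02]
 [-2.60000e-02  9.52000e-01  3.06000e-01  6.35210e+01]
 [ 1.00000e-03 -3.06000e-01  9.52000e-01  4.50636e+02]]
```

View pics/w1.png

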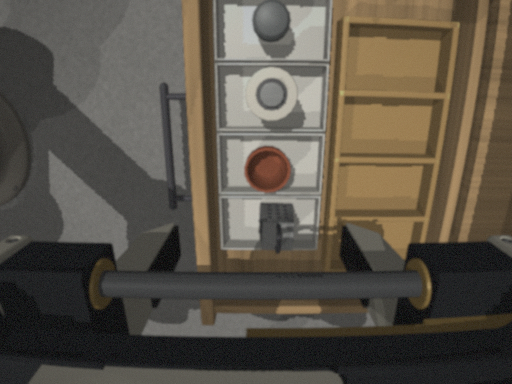

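```bash
python3 - <<'E'
from h import *
F=23
for n,uv,z in [("jarbtn",(271,94),F+91),("bowlrim",(268,168.5),F+45),("stoptop",(270,16),F+50),
 ("grater handle L",(278,207),F+65),
 ("bin front-left rim c",(215,61),F+31),("bin far @61",(330,61),F+31),("bin front@131",(218,131),F+31),("far@131",(326,131),F+31),("front@193",(220,193),F+31),("far@193",(322,193),F+31),
 ("ins nearL",(342,19),F+34),("ins farL",(456,24),F+34),("div1n",(340,93),F+34),("div1f",(449,97),F+34),("div2n",(335,157),F+34),("div2f",(440,160),F+34),("div3n",(333,213),F+34),("div3f",(430,217),F+34)]:
    print(n,ray("wrist",[uv],z)[0].round(1))
for l,z in [("jar",F+91),("bowl",F+45),("grater",F+65),("stopper",F+40)]:
    for d in bot.outline_of("wrist",l)[:1]:
        m=d["mask"].astype(np.uint8); cs=max(cv2.findContours(m,0,2)[0],key=cv2.contourArea)
        b=cv2.minAreaRect(ray("wrist",cs.reshape(-1,2),z)[:,:2].astype(np.float32)); print(l,cv2.boundingRect(cs),np.round(b[0]),np.round(b[1]),round(b[2],1))
im=cv2.imread("pics/w1.png")[190:260,200:360]
cv2.imwrite("pics/g.png",cv2.resize(im,None,fx=5,fy=5,interpolation=cv2.INTER_CUBIC))
E
```

```text
jarbtn [472.6  56.3 114. ]
bowlrim [469.  -36.2  68. ]
stoptop [474.4 140.6  73. ]
grater handle L [480.2 -81.1  88. ]
bin front-left rim c [407.9  95.8  54. ]
bin far @61 [546.7  92.6  54. ]
bin front@131 [406.5  11.2  54. ]
far@131 [544.3   7.8  54. ]
front@193 [403.7 -72.3  54. ]
far@193 [541.9 -75.9  54. ]
ins nearL [559.2 139.6  57. ]
ins farL [700.4 136.7  57. ]
div1n [559.6  54.8  57. ]
div1f [700.9  49.6  57. ]
div2n [556.6 -25.7  57. ]
div2f [699.8 -32.5  57. ]
div3n [ 557.6 -104.4   57. ]
div3f [ 697.8 -115.2   57. ]
jar (245, 67, 52, 54) [472.  56.] [54. 54.] 88.7
bowl (244, 146, 46, 47) [467. -38.] [58. 59.] 43.7
grater (259, 203, 35, 49) [ 478. -109.] [68. 44.] 88.5
stopper (252, 0, 40, 42) [476. 138.] [44. 45.] 88.8
```

View pics/g.png

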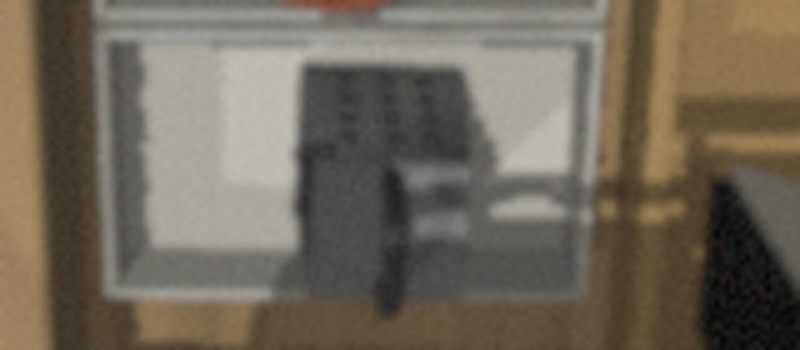

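```bash
python3 - <<'E'
from h import *
im=snap("top","t2.png")
s=4
o=cv2.resize(im[:,:,::-1],None,fx=s,fy=s,interpolation=cv2.INTER_CUBIC)
a=np.deg2rad(-1.3); R=np.array([[np.cos(a),-np.sin(a)],[np.sin(a),np.cos(a)]])
def box(c,hx,hy,z,col):
    P=[np.append(np.array(c)+R@[x,y],z) for x,y in [(-hx,-hy),(hx,-hy),(hx,hy),(-hx,hy)]]
    q=(proj("top",np.array(P))+.5)*s-.5
    cv2.polylines(o,[np.round(q).astype(int).reshape(-1,1,2)],1,col,1,cv2.LINE_AA)
F=21
ic=np.array([629,-32.]); bc=np.array([475,10.])
box(ic,73,174,F+34,(0,0,255))
for y in (127.5,42.5,-42.5,-127.5):
    box(ic+R@[0,y],65,38.5,F+34,(0,0,255)); box(bc+R@[0,y],69,41,F+31,(255,0,0)); print((ic+R@[0,y]).round(1),(bc+R@[0,y]).round(1))
o=o[130*s:275*s,230*s:420*s]; cv2.imwrite("pics/ov.png",o)
E
```

```text
[631.9  95.5] [477.9 137.5]
[630.   10.5] [476.   52.5]
[628.  -74.5] [474.  -32.5]
[ 626.1 -159.5] [ 472.1 -117.5]
```

View pics/ov.png

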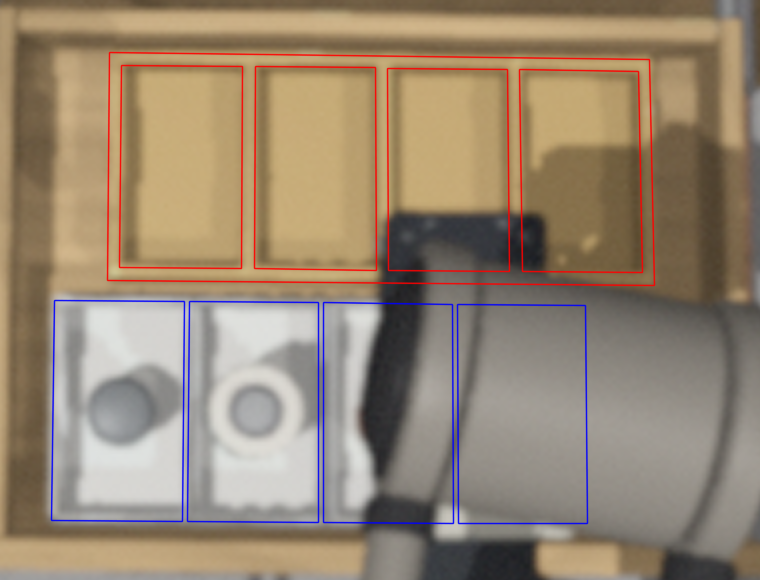

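>>> {"method": "servo_tool", "body": {"series": [[0.7,0.78,0.06,0.5,0],[0.7,0.78,0.06,0.5,0],[0.7,0.78,0.06,0.5,0],[0.7,0.78,0.06,0.5,0],[0.7,0,0,0.8,0],[0.7,0,0,0.8,0],[0.7,0,0,0,0]]}}

```text
time: 5.72
tool_pos: [473.8, 135.0, 109.5]
tcp_rot: [-3.135, 0.001, 1.546]
contact_force: [0.6, 0.4, 0.6]
grip_width: 64.1
```

```bash
cat > look.py <<'E'
from h import *
import sys
l,z,f=sys.argv[1],float(sys.argv[2]),sys.argv[3]
ob=bot.get_obs(); print(ob["tool_pos"].round(1))
im=snap("wrist",f)
for d in bot.outline_of("wrist",l)[:1]:
    m=d["mask"].astype(np.uint8); cs=max(cv2.findContours(m,0,2)[0],key=cv2.contourArea)
    b=cv2.minAreaRect(ray("wrist",cs.reshape(-1,2),z)[:,:2].astype(np.float32)); print(d["p"],cv2.boundingRect(cs),np.round(b[0],1),np.round(b[1]),round(b[2],1))
for d in bot.pinpoint("wrist",l)[:1]: print("pin",toworld("wrist",d["point"]).round(1),d["p"])
E
python3 look.py stopper 65 s1.png
```

```text
[473.8 135.  109.5]
0.2 (225, 299, 78, 29) [476.4  43.9] [29. 64.] 88.6
pin [481.  140.5  33.9] 0.56
```

View pics/s1.png

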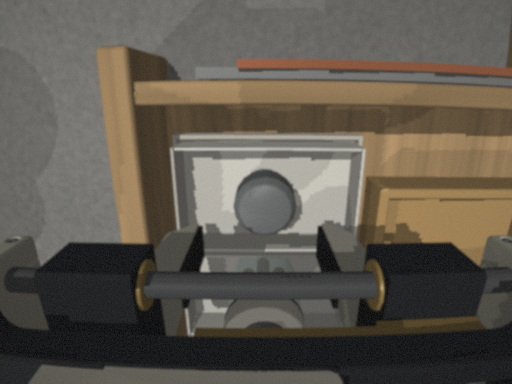

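```bash
python3 - <<'E'
from h import *
for z in (55,65,70): print(z,ray("wrist",[(265,203),(235,203),(296,203),(265,172),(265,234)],z)[:,:2].round(1).tolist())
print("tcp px",proj("wrist",[[473.8,135,109.5],[473.8,135,67]]).round(0))
E
```

```text
55 [[480.1, 136.6], [457.7, 137.2], [503.3, 136.0], [480.6, 160.6], [479.6, 110.9]]
65 [[480.0, 140.4], [458.6, 141.0], [502.1, 139.8], [480.4, 163.3], [479.5, 115.9]]
70 [[479.9, 142.3], [459.0, 142.9], [501.5, 141.8], [480.4, 164.7], [479.5, 118.4]]
tcp px [[256. 239.]
 [257. 211.]]
```

>>> {"method": "servo_tool", "body": {"series": [[0.7,0.07,0.1,0.4,0],[0.7,0,0,0.4,0],[0.7,0,0,0.4,0],[0.7,0,0,0.2,0],[0.3,0,0,0,0],[0.3,0,0,0,0],[0.3,0,0,0,0],[0.3,0,0,0,0]]}}

```text
time: 6.88
tool_pos: [481.4, 138.5, 42.6]
tcp_rot: [3.14, -0.0, 1.546]
contact_force: [-1.3, -1.1, 6.5]
grip_width: 43.3
```

>>> {"method": "servo_tool", "body": {"series": [[0.3,0,0,-0.2,0],[0.3,0,0,-0.4,0],[0.3,0,0,-0.5,0],[0.3,0,0,-0.4,0],[0.3,0,0.15,0,0],[0.3,-0.1,0.4,0,0],[0.3,-0.1,0.5,0,0],[0.3,-0.1,0.5,0,0],[0.3,-0.15,0.5,0,0],[0.3,-0.15,0.5,0,0],[0.3,-0.1,0.3,0,0],[0.3,-0.08,0.18,0,0],[0.3,0,0,0.3,0],[0.3,0,0,0.3,0],[0.3,0,0,0,0]]}}

```text
time: 8.75
tool_pos: [629.5, 95.9, 84.4]
tcp_rot: [-3.137, 0.0, 1.546]
contact_force: [-0.0, -0.1, 0.4]
grip_width: 43.3
```

```bash
python3 look.py stopper 65 s2.png
```

```text
[629.5  95.9  84.4]
0.81 (217, 204, 87, 69) [630.   86.3] [49. 58.] 88.5
pin [632.6  94.1  71.2] 0.87
```

View pics/s2.png

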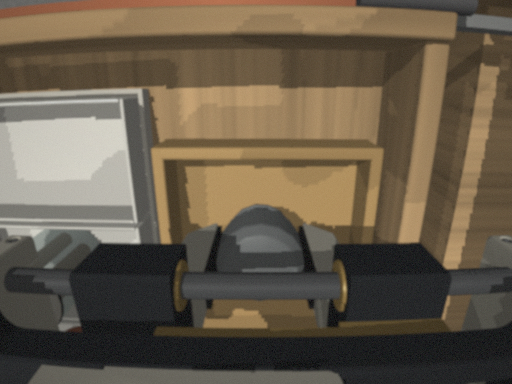

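>>> {"method": "servo_tool", "body": {"series": [[0.3,0,0,0.3,0],[0.3,0,0,0.3,0],[0.3,0,0,0.1,0],[0.3,0,0,0.03,0],[0.3,0,0,0,0],[0.3,0,0,0,0]]}}

```text
time: 9.65
tool_pos: [631.6, 95.6, 50.7]
tcp_rot: [3.141, 0.0, 1.546]
contact_force: [-0.6, -0.2, -0.3]
grip_width: 42.8
```

>>> {"method": "servo_tool", "body": {"series": [[0.3,0,0,0.05,0],[0.3,0,0,0,0],[0.3,0,0,0,0]]}}

```text
time: 10.02
tool_pos: [631.3, 95.6, 47.7]
tcp_rot: [-3.142, 0.0, 1.546]
contact_force: [0.8, -0.3, -1.5]
grip_width: 43.2
```

>>> {"method": "servo_tool", "body": {"series": [[0.3,0,0,0.05,0],[0.3,0,0,0,0],[0.3,0,0,0,0]]}}

```text
time: 10.4
tool_pos: [631.3, 95.7, 45.1]
tcp_rot: [-3.142, 0.0, 1.546]
contact_force: [0.4, 0.0, -0.3]
grip_width: 42.7
```

>>> {"method": "servo_tool", "body": {"series": [[0.3,0,0,0.03,0],[0.3,0,0,0,0],[0.3,0,0,0,0]]}}

```text
time: 10.78
tool_pos: [631.3, 95.6, 43.7]
tcp_rot: [3.142, 0.0, 1.546]
contact_force: [-0.3, -0.3, -0.8]
grip_width: 42.9
```

>>> {"method": "servo_tool", "body": {"series": [[0.3,0,0,0.03,0],[0.3,0,0,0,0],[0.3,0,0,0,0]]}}

```text
time: 11.15
tool_pos: [631.5, 95.7, 43.1]
tcp_rot: [3.141, 0.0, 1.546]
contact_force: [-2.0, 0.5, 5.5]
grip_width: 42.7
```

>>> {"method": "servo_tool", "body": {"series": [[0.62,0,0,0,0],[0.62,0,0,0,0],[0.62,0,0,-0.1,0],[0.7,0,0,-0.5,0],[0.7,0,0,-0.9,0],[0.7,0,0,-0.9,0],[0.85,-0.2,-0.7,0,0],[0.85,-0.2,-0.8,0,0],[0.85,-0.2,-0.8,0,0],[0.85,-0.28,-0.8,0,0],[0.85,0,0,0,0]]}}

```text
time: 12.52
tool_pos: [472.9, 55.2, 162.6]
tcp_rot: [-3.14, 0.0, 1.545]
contact_force: [0.8, 0.8, -0.1]
grip_width: 77.9
```

```bash
python3 look.py jar 113 j1.png; python3 -c "
from h import *
im=snap('top','t3.png'); cv2.imwrite('pics/t3z.png',cv2.resize(im[120:285,215:430,::-1],None,fx=3,fy=3,interpolation=2))"
```

```text
[472.9  55.2 162.6]
0.61 (224, 147, 76, 88) [476.9  68.2] [65. 54.] 88.5
pin [474.7  60.1  24. ] 0.95
```

View pics/j1.png

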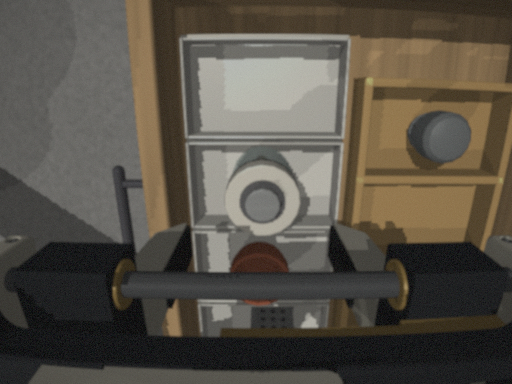

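View pics/t3z.png

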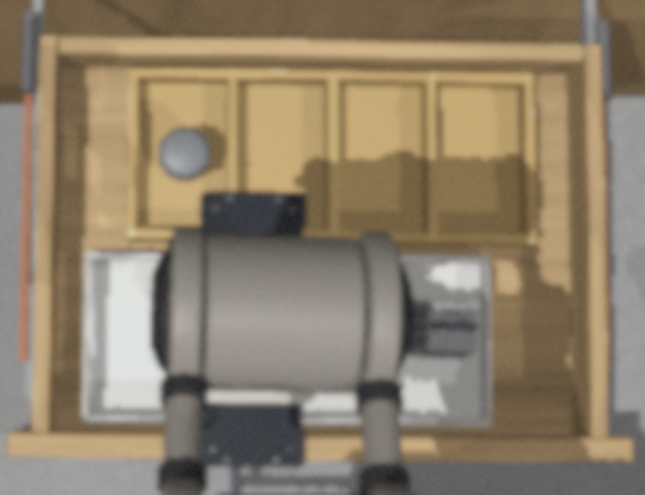

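```bash
python3 - <<'E'
from h import *
print(ray("wrist",[(263,202)],112).round(1), ray("wrist",[(262.5,199),(227,199),(300,199)],104).round(1))
print(ray("wrist",[(187,138),(342,138),(190,227),(331,230)],53).round(1))
E
```

```text
[[478.2  60.9 112. ]] [[477.9  60.2 104. ]
 [451.4  60.9 104. ]
 [505.9  59.5 104. ]]
[[413.6  99.6  53. ]
 [548.6  96.2  53. ]
 [408.3  14.8  53. ]
 [542.9   8.1  53. ]]
```

>>> {"method": "servo_tool", "body": {"series": [[0.85,0.06,0.06,0.5,0],[0.85,0,0,0.6,0],[0.85,0,0,0.6,0],[0.85,0,0,0.34,0],[0.85,0,0,0.1,0],[0.85,0,0,0,0],[0.5,0,0,0,0],[0.5,0,0,0,0],[0.5,0,0,0,0],[0.5,0,0,0,0]]}}

```text
time: 13.98
tool_pos: [478.3, 58.5, 55.6]
tcp_rot: [3.141, 0.0, 1.546]
contact_force: [-1.5, 1.4, 4.0]
grip_width: 56.4
```

>>> {"method": "servo_tool", "body": {"series": [[0.5,0,0,-0.2,0],[0.5,0,0,-0.4,0],[0.5,0,0,-0.4,0],[0.5,0,0,-0.2,0],[0.5,0,0.15,0,0],[0.5,-0.1,0.4,0,0],[0.5,-0.15,0.5,0,0],[0.5,-0.15,0.5,0,0],[0.5,-0.2,0.5,0,0],[0.5,-0.15,0.5,0,0],[0.5,-0.1,0.35,0,0],[0.5,-0.05,0.16,0,0],[0.5,0,0,0.3,0],[0.5,0,0,0.4,0],[0.5,0,0,0.25,0],[0.5,0,0,0.1,0],[0.5,0,0,0,0],[0.5,0,0,0,0]]}}

```text
time: 16.23
tool_pos: [630.6, 9.7, 63.4]
tcp_rot: [3.14, 0.0, 1.546]
contact_force: [0.8, 0.7, -1.6]
grip_width: 56.6
```

>>> {"method": "servo_tool", "body": {"series": [[0.5,0,0,0.05,0],[0.5,0,0,0,0],[0.5,0,0,0,0]]}}

```text
time: 16.6
tool_pos: [630.2, 9.7, 60.3]
tcp_rot: [3.141, 0.0, 1.546]
contact_force: [0.1, -0.2, -1.5]
grip_width: 56.3
```

>>> {"method": "servo_tool", "body": {"series": [[0.5,0,0,0.03,0],[0.5,0,0,0,0],[0.5,0,0,0,0]]}}

```text
time: 16.98
tool_pos: [630.1, 9.7, 58.7]
tcp_rot: [-3.142, 0.0, 1.546]
contact_force: [-0.8, 1.0, -2.2]
grip_width: 56.5
```

>>> {"method": "servo_tool", "body": {"series": [[0.5,0,0,0.02,0],[0.5,0,0,0,0],[0.5,0,0,0,0]]}}

```text
time: 17.35
tool_pos: [630.1, 9.6, 57.7]
tcp_rot: [-3.142, 0.0, 1.546]
contact_force: [-0.8, -0.9, -1.6]
grip_width: 56.3
```

>>> {"method": "servo_tool", "body": {"series": [[0.5,0,0,0.02,0],[0.5,0,0,0,0],[0.5,0,0,0,0]]}}

```text
time: 17.73
tool_pos: [630.1, 9.7, 56.7]
tcp_rot: [-3.142, 0.0, 1.546]
contact_force: [-0.6, -0.1, -1.3]
grip_width: 56.3
```

>>> {"method": "servo_tool", "body": {"series": [[0.5,0,0,0.02,0],[0.5,0,0,0,0],[0.5,0,0,0,0]]}}

```text
time: 18.1
tool_pos: [630.3, 9.6, 56.2]
tcp_rot: [3.141, 0.0, 1.546]
contact_force: [-1.8, -0.5, 3.8]
grip_width: 56.1
```

>>> {"method": "servo_tool", "body": {"series": [[0.5,0,0,0.02,0],[0.5,0,0,0,0],[0.5,0,0,0,0]]}}

```text
time: 18.48
tool_pos: [630.3, 9.7, 56.1]
tcp_rot: [3.141, 0.0, 1.546]
contact_force: [-4.8, 0.9, 11.8]
grip_width: 56.3
```

>>> {"method": "servo_tool", "body": {"series": [[0.78,0,0,0,0],[0.78,0,0,0,0],[0.78,0,0,0,0],[0.78,0,0,-0.2,0],[0.78,0,0,-0.5,0],[0.78,0,0,-0.8,0],[0.8,0,0,-0.8,0],[0.85,-0.2,-0.7,0,0],[0.85,-0.25,-0.8,0,0],[0.85,-0.25,-0.8,0,0],[0.85,-0.3,-0.85,0,0],[0.85,0,0,0.2,0],[0.85,0,0,0.2,0],[0.85,0,0,0,0]]}}

```text
time: 20.23
tool_pos: [471.8, -36.1, 148.9]
tcp_rot: [-3.14, -0.0, 1.546]
contact_force: [0.7, 0.4, -0.4]
grip_width: 78.2
```

```bash
python3 look.py bowl 66 b1.png; python3 look.py jar 66 b1x.png;
```

```text
[471.8 -36.1 148.9]
0.63 (221, 156, 73, 73) [468.9 -35.7] [63. 60.] 88.6
pin [467.8 -37.5  24.1] 0.67
[472.1 -36.2 149.6]
0.9 (402, 99, 110, 85) [636.2   3.5] [ 68. 104.] 87.1
pin [626.1  10.5  27.3] 0.66
```

View pics/b1.png

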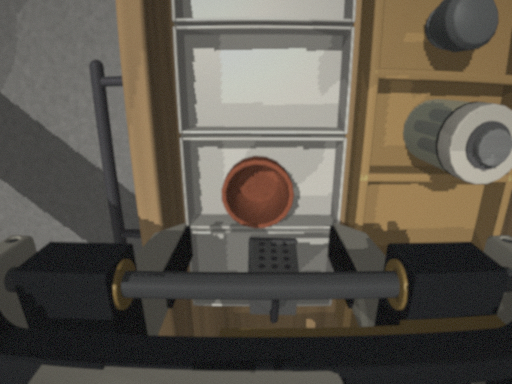

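>>> {"method": "servo_tool", "body": {"series": [[0.85,0,-0.06,0.5,0],[0.85,0,0,0.6,0],[0.85,0,0,0.6,0],[0.85,0,0,0.35,0],[0.85,0,0,0.15,0],[0.85,0,0,0,0],[0.55,0,0,0,0],[0.55,0,0,0,0],[0.55,0,0,0,0],[0.55,0,0,0,0]]}}

```text
time: 21.78
tool_pos: [468.9, -36.4, 40.3]
tcp_rot: [3.14, 0.0, 1.546]
contact_force: [-0.3, 0.0, 5.4]
grip_width: 58.0
```

>>> {"method": "servo_tool", "body": {"series": [[0.55,0,0,-0.2,0],[0.55,0,0,-0.4,0],[0.55,0,0,-0.4,0],[0.55,0,0,-0.2,0],[0.55,-0.1,0.15,0,0],[0.55,-0.2,0.4,0,0],[0.55,-0.2,0.5,0,0],[0.55,-0.18,0.55,0,0],[0.55,0,0.55,0,0],[0.55,0,0.5,0,0],[0.55,0,0.38,0,0],[0.55,0,0.17,0,0],[0.55,0,0,0,0],[0.55,0,0,0.3,0],[0.55,0,0,0.4,0],[0.55,0,0,0.2,0],[0.55,0,0,0.1,0],[0.55,0,0,0,0],[0.55,0,0,0,0]]}}

```text
time: 24.15
tool_pos: [627.9, -74.4, 50.3]
tcp_rot: [3.14, 0.0, 1.546]
contact_force: [0.2, 0.2, -1.8]
grip_width: 58.1
```

>>> {"method": "servo_tool", "body": {"series": [[0.55,0,0,0.06,0],[0.55,0,0,0.04,0],[0.55,0,0,0.02,0],[0.55,0,0,0,0],[0.55,0,0,0,0]]}}

```text
time: 24.78
tool_pos: [627.6, -74.3, 43.8]
tcp_rot: [3.141, 0.0, 1.546]
contact_force: [0.4, -0.4, -0.9]
grip_width: 57.9
```

>>> {"method": "servo_tool", "body": {"series": [[0.55,0,0,0.02,0],[0.55,0,0,0,0],[0.55,0,0,0,0]]}}

```text
time: 25.15
tool_pos: [627.5, -74.3, 42.7]
tcp_rot: [3.142, 0.0, 1.546]
contact_force: [-0.5, 0.2, -0.9]
grip_width: 58.1
```

>>> {"method": "servo_tool", "body": {"series": [[0.55,0,0,0.02,0],[0.55,0,0,0,0],[0.55,0,0,0,0]]}}

```text
time: 25.52
tool_pos: [627.5, -74.3, 41.7]
tcp_rot: [3.142, 0.0, 1.546]
contact_force: [-0.4, -0.4, -2.0]
grip_width: 57.9
```

>>> {"method": "servo_tool", "body": {"series": [[0.55,0,0,0.02,0],[0.55,0,0,0,0],[0.55,0,0,0,0]]}}

```text
time: 25.9
tool_pos: [627.6, -74.3, 40.9]
tcp_rot: [3.141, 0.0, 1.546]
contact_force: [-0.2, 0.1, 1.2]
grip_width: 57.5
```

>>> {"method": "servo_tool", "body": {"series": [[0.55,0,0,0.02,0],[0.55,0,0,0,0],[0.55,0,0,0,0]]}}

```text
time: 26.28
tool_pos: [627.6, -74.3, 40.8]
tcp_rot: [3.141, 0.0, 1.546]
contact_force: [-3.6, 1.5, 7.9]
grip_width: 58.1
```

>>> {"method": "servo_tool", "body": {"series": [[0.78,0,0,0,0],[0.78,0,0,0,0],[0.78,0,0,0,0],[0.78,0,0,-0.2,0],[0.78,0,0,-0.5,0],[0.78,0,0,-0.7,0],[0.78,0,0,-0.7,0],[0.75,-0.2,-0.6,0,0],[0.75,-0.25,-0.8,0,0],[0.75,-0.25,-0.8,0,0],[0.75,-0.3,-0.73,0,0],[0.75,0,0,0,0],[0.75,0,0,0,0]]}}

```text
time: 27.9
tool_pos: [480.8, -120.8, 145.5]
tcp_rot: [3.14, 0.001, 1.545]
contact_force: [-0.5, -0.6, -0.7]
grip_width: 69.2
```

```bash
python3 look.py grater 86 g1.png; python3 - <<'E'
from h import *
im=cv2.imread("pics/g1.png")[100:300,150:350]
cv2.imwrite("pics/g1z.png",cv2.resize(im,None,fx=3,fy=3,interpolation=cv2.INTER_CUBIC))
E
```

```text
[ 480.8 -120.8  145.5]
0.68 (232, 154, 58, 79) [ 480.6 -112.8] [61. 42.] 86.3
pin [ 479.9 -119.9   23.6] 0.96
```

View pics/g1.png

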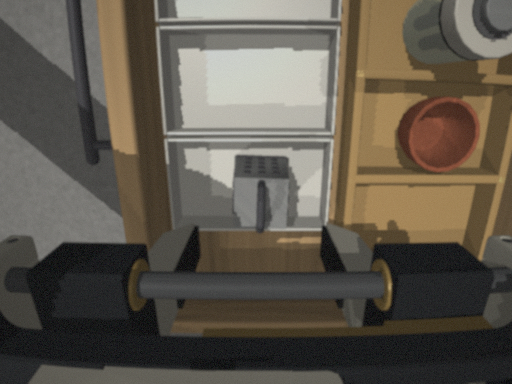

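View pics/g1z.png

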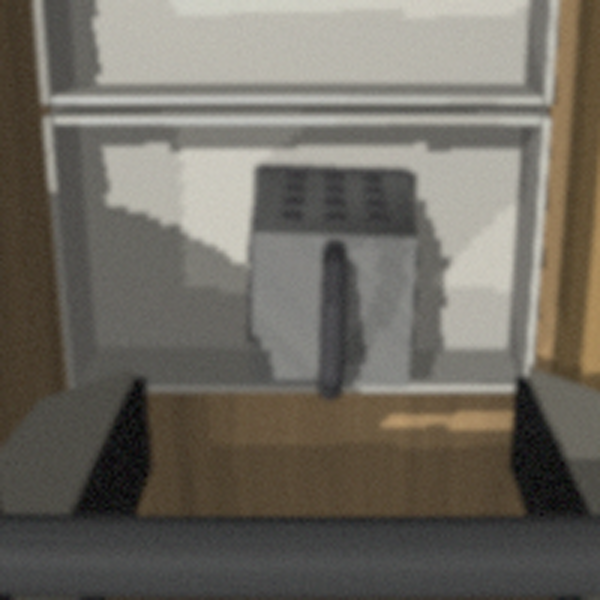

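```bash
python3 - <<'E'
from h import *
print(ray("wrist",[(234,177.5),(288.3,177.7),(286.7,226.5),(261,180),(260.5,230)],86).round(1))
print("foot back edge",ray("wrist",[(235,155),(288,156)],26).round(1))
E
```

```text
[[ 461.6  -98.7   86. ]
 [ 501.3  -99.8   86. ]
 [ 500.2 -139.    86. ]
 [ 481.3 -101.1   86. ]
 [ 480.  -141.4   86. ]]
foot back edge [[458.  -94.7  26. ]
 [506.3 -96.8  26. ]]
```

>>> {"method": "servo_tool", "body": {"series": [[0.75,0.03,0,0.5,0],[0.75,0,0,0.6,0],[0.75,0,0,0.5,0],[0.75,0,0,0.2,0],[0.75,0,0,0.09,0],[0.75,0,0,0,0],[0.3,0,0,0,0],[0.3,0,0,0,0],[0.3,0,0,0,0],[0.3,0,0,0,0]]}}

```text
time: 29.3
tool_pos: [480.3, -119.3, 50.7]
tcp_rot: [3.14, 0.0, 1.546]
contact_force: [1.3, 0.0, 2.7]
grip_width: 42.7
```

>>> {"method": "servo_tool", "body": {"series": [[0.3,0,0,-0.2,0],[0.3,0,0,-0.4,0],[0.3,0,0,-0.4,0],[0.3,0,0,-0.2,0],[0.3,-0.1,0.15,0,0],[0.3,-0.2,0.4,0,0],[0.3,-0.2,0.5,0,0],[0.3,-0.2,0.5,0,0],[0.3,-0.03,0.5,0,0],[0.3,0,0.45,0,0],[0.3,0,0.3,0,0],[0.3,0,0.14,0,0],[0.3,0,0,0,0],[0.3,0,0,0.3,0],[0.3,0,0,0.3,0],[0.3,0,0,0,0],[0.3,0,0,0,0]]}}

```text
time: 31.42
tool_pos: [625.9, -159.3, 80.2]
tcp_rot: [-3.142, 0.0, 1.546]
contact_force: [-0.2, -0.4, -0.6]
grip_width: 43.0
```

```bash
python3 look.py grater 86 g2.png; python3 -c "
from h import *
im=snap('scene','sc3.png'); cv2.imwrite('pics/sc3z.png',cv2.resize(im[80:260,110:350,::-1],None,fx=3,fy=3,interpolation=2))"
```

```text
[ 625.9 -159.3   80.2]
0.74 (215, 190, 92, 83) [ 626.1 -151.2] [50. 51.] 88.5
```

View pics/g2.png

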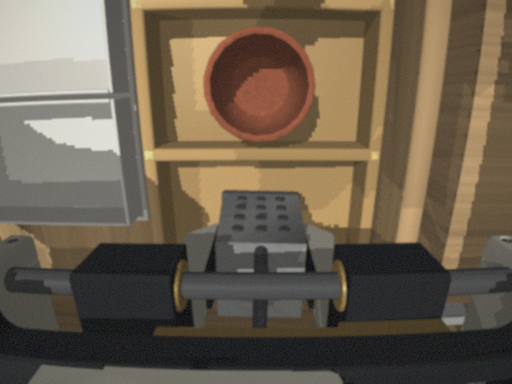

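View pics/sc3z.png

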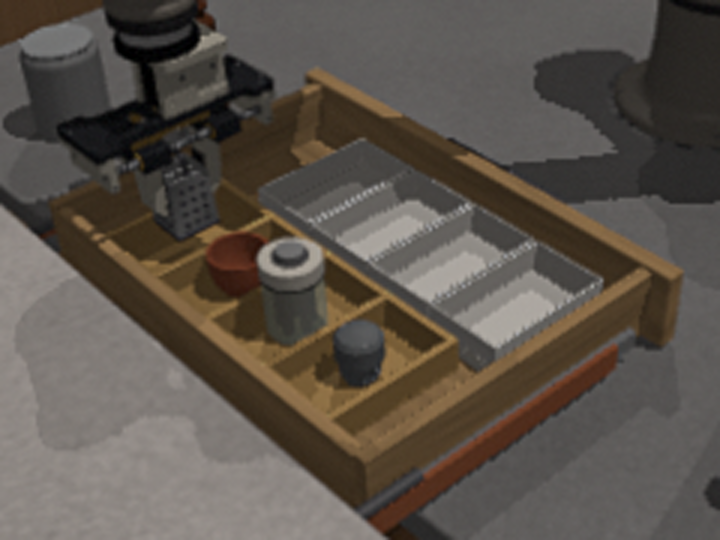

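>>> {"method": "servo_tool", "body": {"series": [[0.3,0,0,0.3,0],[0.3,0,0,0.16,0],[0.3,0,0,0.06,0],[0.3,0,0,0,0],[0.3,0,0,0,0]]}}

```text
time: 32.25
tool_pos: [626.1, -159.4, 54.5]
tcp_rot: [3.141, 0.0, 1.546]
contact_force: [0.3, -0.8, -0.4]
grip_width: 42.9
```

>>> {"method": "servo_tool", "body": {"series": [[0.3,0,0,0.03,0],[0.3,0,0,0,0],[0.3,0,0,0,0]]}}

```text
time: 32.62
tool_pos: [625.9, -159.3, 52.8]
tcp_rot: [3.141, 0.0, 1.546]
contact_force: [-0.1, 0.4, -0.6]
grip_width: 42.5
```

>>> {"method": "servo_tool", "body": {"series": [[0.3,0,0,0.02,0],[0.3,0,0,0,0],[0.3,0,0,0,0]]}}

```text
time: 33.0
tool_pos: [625.9, -159.3, 51.7]
tcp_rot: [3.142, 0.0, 1.546]
contact_force: [-0.8, -0.5, -0.7]
grip_width: 43.2
```

>>> {"method": "servo_tool", "body": {"series": [[0.3,0,0,0.02,0],[0.3,0,0,0,0],[0.3,0,0,0,0]]}}

```text
time: 33.38
tool_pos: [626.0, -159.3, 51.2]
tcp_rot: [3.141, 0.0, 1.546]
contact_force: [-2.0, 0.9, 5.6]
grip_width: 42.8
```

>>> {"method": "servo_tool", "body": {"series": [[0.3,0,0,0.02,0],[0.3,0,0,0,0],[0.3,0,0,0,0]]}}

```text
time: 33.75
tool_pos: [626.0, -159.3, 51.2]
tcp_rot: [3.141, 0.0, 1.546]
contact_force: [-4.1, 0.9, 10.0]
grip_width: 43.1
```

>>> {"method": "servo_tool", "body": {"series": [[0.7,0,0,0,0],[0.7,0,0,0,0],[0.7,0,0,0,0],[0.7,0,0,-0.2,0],[0.7,0,0,-0.5,0],[0.7,0,0,-0.8,0],[0.7,0,0,-0.9,0],[0.7,0,0,-0.9,0],[0.7,-0.5,-0.7,0,0],[0.7,-0.8,-0.8,0,0],[0.7,-0.8,-0.8,0,0],[0.7,-0.8,-0.8,0,0],[0.7,-0.5,-0.3,0,0],[0.7,0,0,0,0],[0.7,0,0,0,0]]}}

```text
time: 35.62
tool_pos: [452.1, -324.4, 215.1]
tcp_rot: [3.141, -0.0, 1.546]
contact_force: [0.3, 0.4, -1.5]
grip_width: 64.3
```

```bash
python3 - <<'E'
from h import *
a=snap('scene','e1.png')[80:260,110:350]; b=snap('top','e2.png')[120:285,215:430]
cv2.imwrite('pics/e.png',np.hstack([cv2.resize(a[:,:,::-1],(400,300),interpolation=2),cv2.resize(b[:,:,::-1],(390,300),interpolation=2)]))
t=np.deg2rad(-1.3);R=np.array([[np.cos(t),-np.sin(t)],[np.sin(t),np.cos(t)]])
for n in ("top","scene"):
  for l in ("stopper","jar","bowl","grater","scoop"):
    for d in bot.pinpoint(n,l)[:1]:
      p=toworld(n,d["point"]); print(n,l,p.round(0),"insert frame",(R.T@(p[:2]-[629,-32])).round(0),round(d["p"],2))
E
```

```text
top stopper [475.  52.  21.] insert frame [-156.   81.] 0.59
top jar [626.   8.  21.] insert frame [-4. 40.] 0.97
top bowl [631. -74.  28.] insert frame [  3. -42.] 0.6
top grater [ 623. -164.   28.] insert frame [  -3. -132.] 0.75
top scoop [446. 425.   1.] insert frame [-194.  453.] 0.79
scene stopper [628. 100.  26.] insert frame [ -4. 132.] 0.52
scene jar [631.  10.  23.] insert frame [ 1. 42.] 0.83
scene bowl [477. 141.  24.] insert frame [-156.  169.] 0.71
scene grater [ 622. -159.   25.] insert frame [  -4. -127.] 0.7
scene scoop [445. 434.  -4.] insert frame [-195.  462.] 0.71
```

View pics/e.png

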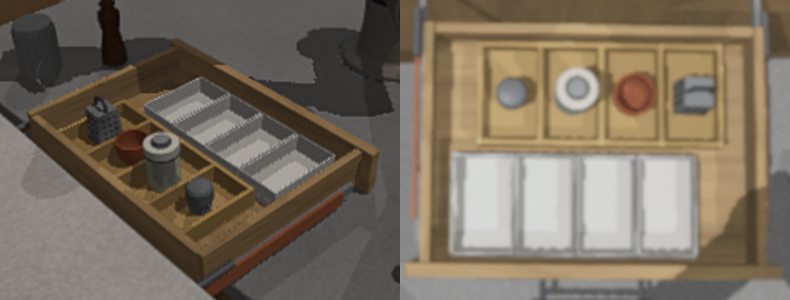

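All four pieces stand upright, one in each pocket, in the original order. The bins are empty and the scoop has not moved.

```bash
python3 -c "
from plant import bot
print(bot.close_job(), bot.get_obs()['time'])"
```

```text
the job is handed in; nothing more can be done
the job is handed in; nothing more can be done
```

I moved the stopper, jar, bowl and grater (left to right) into the four pockets of the bamboo insert, one to a pocket in the same order. Each was lowered in small steps until the force reading showed it on the pocket floor, then released. I handed the job in at about 36 s of the allowed 99 s.

**Last checks:** The final scene and top pictures show all four upright near their pocket centres, within about 5 mm by the detections. The bins are empty, the arm is clear, and the scoop reads within a few mm of its first position.

**Detections that disagreed:** Two final network hits fell on the empty bins: "stopper" in the top picture and "bowl" in the scene picture. The pictures, and the other camera's detection of each piece, show both in their pockets, so I took these as false reports. The wrist camera read about 4 mm different from the top camera, which was within the margin I left for the grasps. The hand-in gave no verdict.

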